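# Square up a cement test panel and slide it out over the shelf end

## Robot

A 6-joint arm with a two-finger parallel gripper is mounted at the origin on the work surface. World frame = base frame: x ahead of the robot, y to its left, z up, the work surface at z = 0. Lengths are in m, angles in rad, forces in N, time in s.
With the tool pointing down it reaches from about 0.375 to 0.925 m from the base axis. Payload 5.7 kg.
Tool frame: the origin (TCP) lies at the very end of the fingers, on their centre line; the grasp point (between the pads) lies 19 mm behind it; y points along the fingers, x is the direction in which the jaws open and shut, and the axes are right-handed (so a half turn about y gives the same grasp; the last joint's range is limited). The gripper opens to 88 mm and grips with 3 to 60 N. Pads are 20 mm wide; open, the fingers measure 115 mm over their backs; the gripper's body (75 mm by 178 mm) begins 61 mm behind the grasp point.
Start: joints at [1.061, 0.359, 1.51, -0, 1.272, -0.115], TCP at [0.231, 0.554, 0.223] pointing down, gripper open.
Joint ranges: [-2.97, 2.97], [-1.01, 2.36], [0.21, 2.38], [-0.96, 4.11], [0.2, 2.71], [-2.98, 2.98]. Speed limits (rad/s): [2.39, 2.39, 3.14, 3.14, 3.14, 3.14].

## Interface

Orientations are given as a unit quaternion [x, y, z, w].
In Python, from cell import bot, eoat, vision gives the robot as it stands. Calls block until the motion is done:
- bot.move_pose(position, orientation): joint-space move of the TCP to a pose.
- bot.move_l(position, orientation=None, feed=0.15): straight line of the TCP; orientation=None keeps the orientation; feed is the mean speed in m/s.
- bot.move_joints(angles): joint-space move.
- eoat.grip(opening): finger opening in m; the grip force is fixed at half the most; returns when the fingers have stopped.
- bot.pause(seconds).
- bot.ik(position, orientation): joint angles nearest the present ones, or None.
- bot.state(): the state.
- vision.get_image(name): name is "scene" or "side" or "wrist"; returns the picture (420x560x3 uint8, red, green, blue); there is no depth.
- vision.camera_params(name): a dict with "camera_matrix" (3x3 intrinsics, pixels), "rvec" (rotation vector, rad) and "tvec" (3), from world to camera coordinates, as OpenCV has them. Camera axes: x right, y down, z forward; pixel columns grow to the right and rows downward; lengths in m; the calibration is good to about 2 mm. The wrist camera is an equidistant fisheye: a pixel r from the principal point sees the ray r / f radians off the axis. A picture is of the moment at which its call begins: read the wrist's pose just before it. camera_params takes no time and is no camera call; for the wrist camera it gives the pose at the moment of the call.
A pose or a line that the arm cannot do raises bot.PlanningError and nothing moves.
- bot.job_done(): hands the job in, once; it reports no verdict.
The state is a dict: "clock": time; "qpos": joint angles; "joint_vel": joint speeds; "joint_torque": joint torques, N m; "position": TCP position; "eef_rot": TCP orientation; "wrist_force": force on the tool from outside, world axes, zero at the start; "torque": the same for the moment, N m; "grip_width": finger opening in m.
Only numpy, scipy, OpenCV 4.12 (cv2) and the standard library are available. Lean on these libraries where they do the work, as an engineer would, in place of code of your own. Each camera call takes 0.05 s, during which the arm holds its last target. There are 200 camera calls.

## Task

The bare cement test panel lies askew and flat on the low white bench shelf, where nobody can get hold of it. With the fingertips, push it so that it lies square against the steel strip along the shelf's rear edge, with about 3 cm of it sticking out past the open end of the shelf (the end away from the sample jar), ready to be taken by its edge. Never lift or tip the panel off the shelf, leave the other things where they stand, and finish with the hand clear.

Things in the scene. Friction and masses are not known exactly. Their poses are not given: they have to be found in the camera images.
- shelf: Low white bench riser, fixed: board 460 (its y) x 140 (its x) x 12 mm, top face 100 mm above the bench. A steel strip stands 18 mm above the board along the whole rear (+x) edge, inner face at x = +66 mm; front edge at x = -70 mm and both ends have no lip. Origin: centre of the underside, on the bench; x points away from the robot, y along the shelf to the open end. Yaw varies by 12 degrees.
- shelf_end (a point): Middle (in depth) of the shelf's open end, on the top face, 230 mm along the shelf's +y from its centre; same axes as the shelf.
- panel: Loose flat grey fibre-cement test panel, 70 mm (its x) by 150 mm (its y) by 6 mm thick, about 0.1 kg, lying flat on the shelf, sliding freely by dry friction (coefficient about 0.5 to 0.7). Origin: centre of its underside. At the start its y axis is within 15 degrees of the shelf's y and it lies clear of the rear strip and of both ends.
- panel_lead (a point): Middle of the panel's end edge that is to stick out (75 mm along the panel's +y from its centre), at its underside; same axes as the panel.
- jar: Sample jar, 38 mm diameter, 52 mm high with black cap, standing on the shelf near its other (-y) end. Origin: centre of its underside. Leave it alone.
- beaker: Glass beaker, 68 mm across the rim, 90 mm high, standing on the bench in front of the shelf. Origin: centre of its underside. Leave it alone.
- applicator: Steel film applicator, a small bridge-shaped block 44 x 90 x 26 mm, on the bench in front of the shelf. Origin: centre of its underside, y along its length. Leave it alone.
- wash_bottle: White wash bottle, 64 mm diameter, 144 mm to the top of its cap, bent spout up to 180 mm high reaching 58 mm along its x, on the bench behind the shelf. Origin: centre of its underside. Leave it alone.
Things that resemble listed ones, but are neither listed nor needed, are in the scene too. Of the things that look like the panel, the smallest one is meant.

How it is judged:
At the end, for the whole second after the job is handed in: The panel lies flat and at rest on the shelf, its end 20 to 42 mm past the shelf's open end, its long side along the rear strip (middle within 6 mm of touching, turned by less than 0.06 rad) (y of panel_lead in the frame of shelf_end between 0.02 and 0.042 m and x of panel in the frame of shelf above 0.025 m and angle between the y axis of panel and the y axis of shelf, either way round below 0.06 rad and z of panel in the frame of shelf between 0.097 and 0.103 m and angle between panel's own z axis and vertical below 0.03 rad and linear speed of panel below 0.01 m/s).
It fails at once if the panel is lifted off the shelf (z of panel in the frame of shelf above 0.108 m).
It fails at once if the panel is tipped up (angle between panel's own z axis and vertical above 0.15 rad).
It fails at once if the panel falls off the shelf (z of panel in the frame of shelf below 0.085 m).
It fails at once if the jar, beaker, applicator or wash bottle is moved by more than 15 mm or knocked over (distance of any of jar, beaker, applicator, wash_bottle from where it was at the start of the episode above 0.015 m or angle between any of jar, beaker, applicator, wash_bottle's own z axis and vertical above 0.3 rad).
It also fails if it takes over 53 s, if anything falls off the work surface, if the arm or the gripper's body presses on something with over 40 N, if the wrist force passes 120 N, or if a joint passes its speed limit or range.

## Working session

There is one attempt and no reset: what is moved stays moved. The work goes in short steps, each a Python script; the robot and the scene stay as the last script left them, time stands still between calls to the robot, and variables do not carry over. Pictures are saved under pics/ and viewed, about 8 in all and at most 12, crops included, and the job is handed in when it is done.

```bash
mkdir -p pics; ls; python3 - <<'E'
from cell import bot,eoat,vision
import cv2,numpy as np
for n in("scene","side"):
    im=vision.get_image(n);cv2.imwrite(f"pics/{n}0.png",im[:,:,::-1])
    p=vision.camera_params(n);print(n,{k:np.round(v,4).tolist() for k,v in p.items()})
    R=cv2.Rodrigues(np.array(p["rvec"],float))[0];print("cam pos",-R.T@np.array(p["tvec"]).ravel())
print(bot.state()["clock"],bot.state()["eef_rot"])
E
```

```text
pics
scene {'camera_matrix': [[408.3913, 0.0, 278.607], [0.0, 408.3913, 205.6686], [0.0, 0.0, 1.0]], 'rvec': [1.4707, 2.2588, -0.745], 'tvec': [0.2412, -0.3149, 1.3294]}
cam pos [1.05361465 0.20053982 0.87995665]
side {'camera_matrix': [[381.2368, 0.0, 284.9637], [0.0, 381.2368, 211.1647], [0.0, 0.0, 1.0]], 'rvec': [1.977, -0.8297, 0.4769], 'tvec': [-0.3727, 0.2386, 0.6413]}
cam pos [-0.04792811 -0.56527902  0.53411316]
0.1 [ 0.5886073   0.39172784 -0.39273981 -0.58808689]
```

View pics/scene0.png

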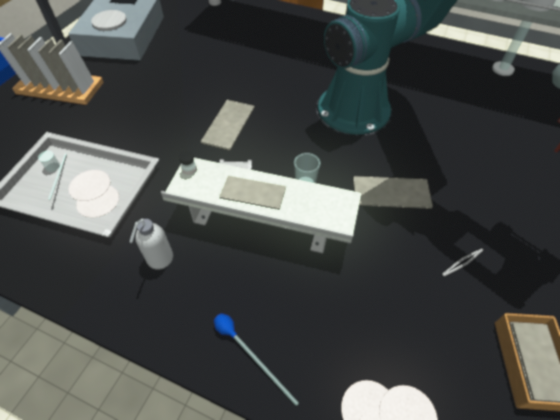

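View pics/side0.png

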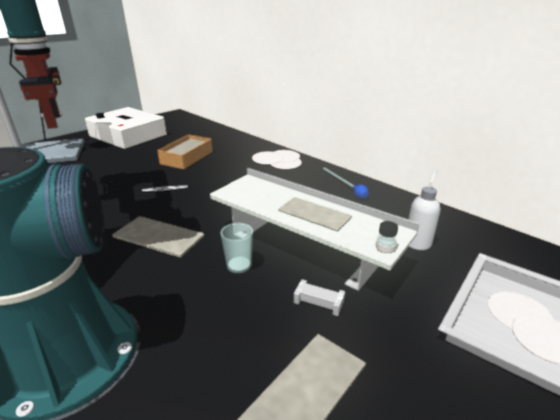

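Both views show a grey panel on the white shelf, at scene (253,192) and side (315,213). Look-alikes are the bench slabs at scene (228,124) and (392,192), and the slab in the wooden tray at (540,355). The one on the shelf is the smallest and matches the description. The jar is at scene (188,168), so the open end is the right-hand end at (358,210), which is world +y. Next I'll measure and check with a close crop.

```bash
cat > h.py <<'E'
from cell import bot,eoat,vision
import cv2,numpy as np
def ray(cam,uv,z):
    p=vision.camera_params(cam);K=np.array(p["camera_matrix"],float)
    R=cv2.Rodrigues(np.array(p["rvec"],float))[0];t=np.array(p["tvec"],float).ravel()
    uv=np.atleast_2d(np.array(uv,float));d=np.c_[uv,np.ones(len(uv))]@np.linalg.inv(K).T@R
    c=-R.T@t;return (c+d*((z-c[2])/d[:,2])[:,None])[:,:2]
def panel(cam,im,box):
    """panel contour in world xy at its top z=.106: (centre, yaw of long axis, sizes)"""
    x0,y0,x1,y1=box;hsv=cv2.cvtColor(im,cv2.COLOR_RGB2HSV)
    m=np.zeros(im.shape[:2],np.uint8)
    m[y0:y1,x0:x1]=cv2.inRange(hsv,(0,12,90),(60,255,190))[y0:y1,x0:x1]
    m=cv2.morphologyEx(m,cv2.MORPH_OPEN,np.ones((3,3),np.uint8))
    c=max(cv2.findContours(m,cv2.RETR_EXTERNAL,cv2.CHAIN_APPROX_NONE)[0],key=cv2.contourArea)
    w=ray(cam,c[:,0,:],.106)
    r=cv2.minAreaRect((w*1000).astype(np.float32));b=cv2.boxPoints(r)/1000
    e=max(b[1]-b[0],b[2]-b[1],key=np.linalg.norm);e=e*np.sign(e[1])
    return np.array(r[0])/1000,np.arctan2(-e[0],e[1]),np.sort(r[1]),m
E
python3 - <<'E'
from h import *
for n,box,cr in(("scene",(205,165,300,220),(150,140,380,260)),("side",(265,190,365,240),(195,160,435,300))):
    im=vision.get_image(n);c,yaw,s,m=panel(n,im,box);print(n,c.round(4),yaw.round(3),s)
    h=cv2.cvtColor(im,cv2.COLOR_RGB2HSV)
    x0,y0,x1,y1=cr
    a=cv2.resize(im[y0:y1,x0:x1],None,fx=3,fy=3,interpolation=cv2.INTER_CUBIC)
    mm=cv2.resize(m[y0:y1,x0:x1],None,fx=3,fy=3,interpolation=0)
    cv2.drawContours(a,cv2.findContours(mm,0,2)[0],-1,(255,0,0),1)
    cv2.imwrite(f"pics/{n}c.png",a[:,:,::-1])
E
```

```text
scene [ 0.5172 -0.1041] 0.186 [ 70.39004517 146.55130005]
side [ 0.4713 -0.0828] -0.81 [6.54264259 8.52685165]
```

View pics/scenec.png

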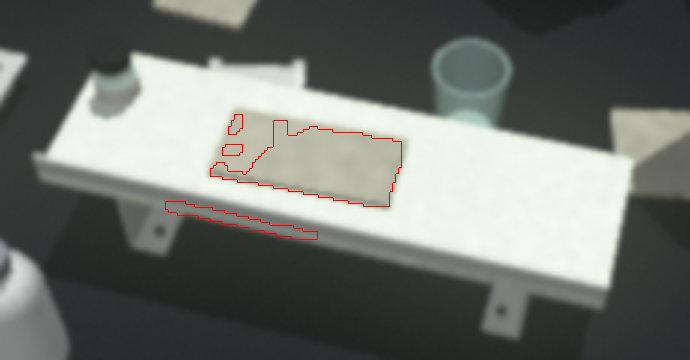

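View pics/sidec.png

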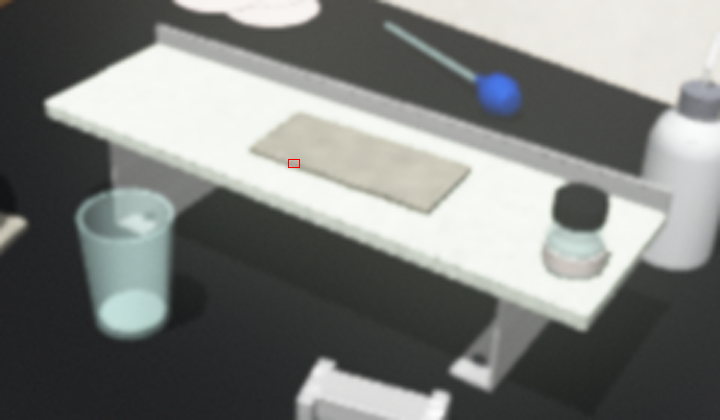

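The crop confirms it: one grey panel alone on the white shelf, with the strip along the rear. The beaker stands in front near the open end, and the applicator in front near the middle. My colour mask was bad, so I'll segment the panel as a dark hole in the white shelf face instead.

```bash
cat >> h.py <<'E'
def white(im,seed):
    g=cv2.cvtColor(im,cv2.COLOR_RGB2GRAY);g=cv2.resize(g,None,fx=4,fy=4,interpolation=cv2.INTER_CUBIC)
    m=(g>205).astype(np.uint8);l=cv2.connectedComponents(m)[1]
    return (l==l[seed[1]*4,seed[0]*4]).astype(np.uint8)
up=lambda p:(np.array(p,float)+.5)/4-.5
def rectof(w):
    r=cv2.minAreaRect((w*1000).astype(np.float32));b=cv2.boxPoints(r)/1000
    e=max(b[1]-b[0],b[2]-b[1],key=np.linalg.norm);e=e*np.sign(e[1])
    return np.array(r[0])/1000,np.arctan2(-e[0],e[1]),np.sort(r[1]),b
E
python3 - <<'E'
from h import *
for n,seed in(("scene",(320,210)),("side",(250,200))):
    im=vision.get_image(n);m=white(im,seed)
    cs,h=cv2.findContours(m,cv2.RETR_CCOMP,cv2.CHAIN_APPROX_NONE)
    holes=[c for c,k in zip(cs,h[0]) if k[3]>=0]
    if holes:
        c=max(holes,key=cv2.contourArea);print(n,"panel",*[np.round(v,4) for v in rectof(ray(n,up(c[:,0]),.106))[:3]],rectof(ray(n,up(c[:,0]),.1))[0])
    o=max([c for c,k in zip(cs,h[0]) if k[3]<0],key=cv2.contourArea)
    hull=cv2.convexHull(o);ap=cv2.approxPolyDP(hull,14,True)[:,0]
    print(n,"outer",[(*np.round(up(a),1),*w.round(4)) for a,w in zip(ap,ray(n,up(ap),.1))])
hand=np.array([[45,103],[585,322],[158,42],[667,215]])/3+[195,160]
print("side hand",ray("side",hand,.1).round(4))
hand=np.array([[133,53],[632,158]])/3+[150,140]
print("scene hand",ray("scene",hand,.1).round(4))
print("strip tops scene",ray("scene",np.array([[35,153],[608,289]])/3+[150,140],.118).round(4))
print("panel corners scene z.106",ray("scene",np.array([[235,108],[407,139],[389,207],[211,175]])/3+[150,140],.106).round(4))
print("panel corners side",ray("side",np.array([[299,113],[470,168],[430,211],[250,150]])/3+[195,160],.106).round(4))
print("beaker rim",ray("scene",np.array([[432,65],[511,70],[470,40],[470,97]])/3+[150,140],.09).round(3))
E
```

```text
scene panel [ 0.5166 -0.1046] 0.1844 [ 75.8731 151.4395] [ 0.51240851 -0.10694088]
scene outer [(np.float64(165.9), np.float64(191.1), np.float64(0.5952), np.float64(-0.3017)), (np.float64(179.1), np.float64(167.6), np.float64(0.5164), np.float64(-0.3133)), (np.float64(195.9), np.float64(158.4), np.float64(0.4713), np.float64(-0.2908)), (np.float64(249.4), np.float64(161.4), np.float64(0.4244), np.float64(-0.159)), (np.float64(360.4), np.float64(194.1), np.float64(0.4118), np.float64(0.1353)), (np.float64(350.6), np.float64(234.6), np.float64(0.5327), np.float64(0.1494))]
side panel [ 0.507  -0.1132] 0.1816 [ 75.1167 152.848 ] [ 0.51477734 -0.10685193]
side outer [(np.float64(210.6), np.float64(193.6), np.float64(0.4087), np.float64(0.1296)), (np.float64(248.4), np.float64(174.4), np.float64(0.5441), np.float64(0.1473)), (np.float64(416.1), np.float64(231.9), np.float64(0.6051), np.float64(-0.3046)), (np.float64(387.9), np.float64(265.1), np.float64(0.47), np.float64(-0.3208))]
side hand [[ 0.4055  0.1277]
 [ 0.4671 -0.3268]
 [ 0.5444  0.1504]
 [ 0.6076 -0.306 ]]
scene hand [[ 0.4707 -0.2958]
 [ 0.4071  0.1346]]
strip tops scene [[ 0.6095 -0.2995]
 [ 0.5472  0.1561]]
panel corners scene z.106 [[ 0.4948 -0.1823]
 [ 0.4674 -0.0385]
 [ 0.5361 -0.0243]
 [ 0.5647 -0.1667]]
panel corners side [[ 0.5285 -0.0357]
 [ 0.5549 -0.1792]
 [ 0.4901 -0.193 ]
 [ 0.4617 -0.0489]]
beaker rim [[ 0.37  -0.056]
 [ 0.347  0.009]
 [ 0.329 -0.037]
 [ 0.391 -0.012]]
```

```bash
cat >> h.py <<'E'
from scipy.spatial.transform import Rotation
YAW=.135;EX=np.array([np.cos(YAW),np.sin(YAW)]);EY=np.array([-EX[1],EX[0]]);C=np.array([.5084,-.0865])
S=lambda x,y,z:[*(C+x*EX+y*EY),z]             # shelf coords -> world
inv=lambda w:np.stack([(np.asarray(w)-C)@EX,(np.asarray(w)-C)@EY],-1)
def quat(j):
    x=np.array([*j,0.]);y=np.array([0,0,-1.]);return Rotation.from_matrix(np.c_[x,y,np.cross(x,y)]).as_quat()
def best(j,p):   # jaw sign with the smaller last-joint angle
    o=[(q,bot.ik(p,q)) for q in(quat(j),quat(-j))];o=[(abs(a[5]),q) for q,a in o if a is not None]
    return min(o,key=lambda t:t[0])[1]
def push(sx,sy,dx,dy,n,f,z=.1025):   # 1 mm steps until force along (dx,dy) exceeds f
    d=dx*EX+dy*EY;f0=np.array(bot.state()["wrist_force"][:2])@d
    for i in range(n):
        sx+=dx*.001;sy+=dy*.001;bot.move_l(S(sx,sy,z),feed=.02)
        g=f0-np.array(bot.state()["wrist_force"][:2])@d
        if g>f:break
    print("push end",round(sx,4),round(sy,4),"force",round(g,1));return sx,sy
E
python3 - <<'E'
from h import *
print("jar",inv(ray("scene",[[150+117/3,140+106/3]],.1)),inv(ray("side",[[195+575/3,160+268/3]],.1)))
print("bottle axis",inv(ray("scene",[[147,226]],.144)),inv(ray("side",[[195+703/3,160+95/3]],.144)), "spout tip", inv(ray("side",[[433,173]],.18)))
q=best(EY,S(-.068,-.022,.16));print(q,bot.state()["eef_rot"],[np.round(bot.ik(S(x,y,.16),q),2) for x,y in((-.068,-.022),(-.04,.186))])
q2=best(EX,S(.024,-.13,.16));print(np.round(bot.ik(S(.024,-.13,.16),q2),2),np.round(bot.ik(S(.024,.1,.16),q2),2))
E
```

```text
jar [[-0.00561675 -0.19119818]] [[-0.02606777 -0.20554712]]
bottle axis [[ 0.18608132 -0.19755032]] [[ 0.17034687 -0.21270003]] spout tip [[ 0.19032706 -0.2069411 ]]
[ 0.53258575 -0.46513699  0.46513699 -0.53258575] [ 0.58845706  0.39203543 -0.39242651 -0.5882414 ] [array([-0.41,  0.23,  1.88, -0.  ,  1.03,  1.03]), array([ 0.05,  0.22,  1.89, -0.  ,  1.02,  1.49])]
[-0.49  0.41  1.61 -0.    1.13 -0.62] [-0.1   0.31  1.76 -0.    1.07 -0.24]
```

```bash
python3 - <<'E'
from h import *
q=best(EY,S(-.068,-.022,.16))
bot.move_pose(S(-.068,-.022,.22),q);eoat.grip(.07)
bot.move_l(S(-.068,-.022,.1025),feed=.12)
print(bot.state()["wrist_force"])
bot.move_l(S(-.022,-.022,.1025),feed=.05)
x,y=push(-.022,-.022,1,0,16,4)
print(bot.state()["wrist_force"])
bot.move_l(S(x-.012,y,.1025),feed=.08);bot.move_l(S(x-.012,y,.19),feed=.2)
print(bot.state()["clock"])
q=best(EX,S(.024,-.13,.19));bot.move_pose(S(.024,-.135,.19),q)
im=vision.get_image("side");cv2.imwrite("pics/side1.png",cv2.resize(im[150:310,180:450],None,fx=2.8,fy=2.8,interpolation=2)[:,:,::-1])
print(bot.state()["clock"])
E
```

```text
[0.96762618 0.10572059 0.09350315]
push end -0.012 -0.022 force 4.7
[-4.41135904 -1.80066765  3.1203303 ]
8.875
10.425
```

View pics/side1.png

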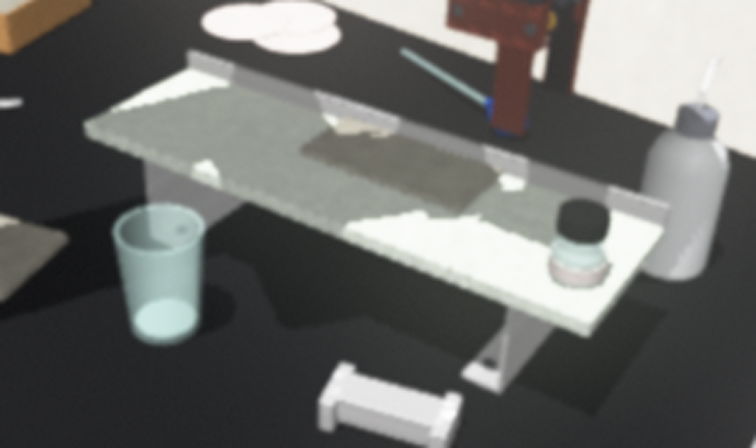

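The panel has moved to the strip and the jar is untouched. Contact came at x = -12 mm against the -14 mm expected. Now I push it along the strip and stop short to look.

```bash
python3 - <<'E'
from h import *
q=best(EX,S(.022,-.135,.19));eoat.grip(.035)
bot.move_l(S(.022,-.135,.1025),q,feed=.12);print(bot.state()["wrist_force"])
for y in(-.09,-.04,.02,.08):
    bot.move_l(S(.022,y,.1025),feed=.06);print(y,np.round(bot.state()["wrist_force"],1),bot.state()["clock"])
for n,(x0,y0,x1,y1) in(("side",(190,150,400,270)),("scene",(200,140,400,270))):
    im=vision.get_image(n);cv2.imwrite(f"pics/{n}2.png",cv2.resize(im[y0:y1,x0:x1],None,fx=3.5,fy=3.5,interpolation=2)[:,:,::-1])
E
```

```text
[ 0.38208158 -0.22150702 -0.11233493]
-0.09 [ 0.5 -0.3  0.6] 12.925
-0.04 [ 0.1  0.2 -0.9] 13.9083
0.02 [-0.6 -0.4  0.9] 15.0583
0.08 [-0.3 -0.4  0.7] 16.2083
```

View pics/scene2.png

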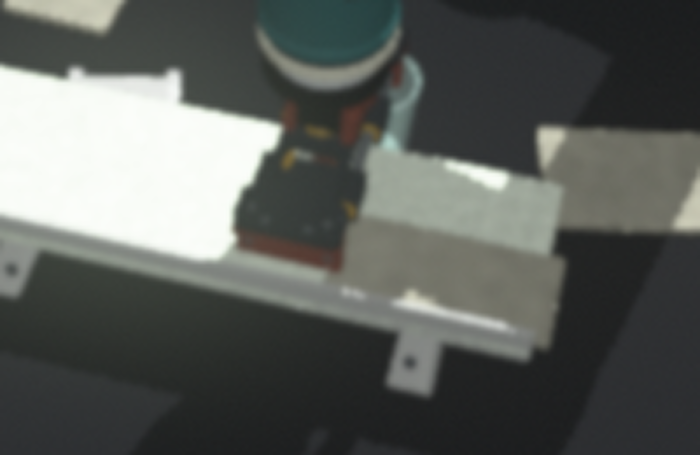

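View pics/side2.png

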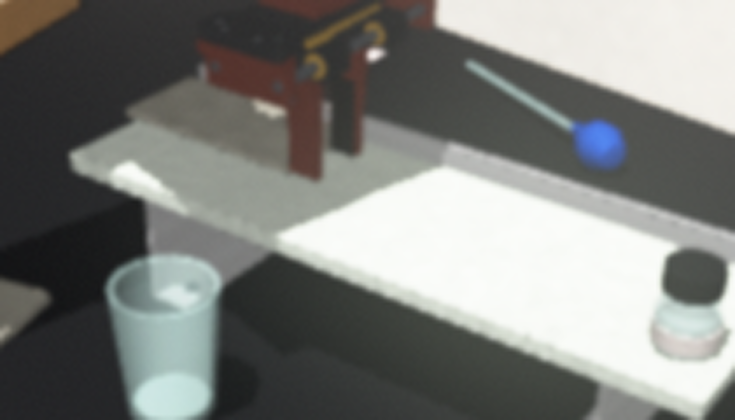

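Both views show the panel along the strip with its end just past the shelf end, lead corners at scene-crop (565,260) and (547,347). There is a gap along the strip, so it needs squaring. I'll measure the overhang within the one scene view.

```bash
python3 - <<'E'
from h import *
f=lambda p,z:(inv(ray("scene",np.array(p)/3.5+[200,140],z))*1000).round(1)
print("lead front, lead rear",f([[565,260],[547,347]],.106).tolist())
print("shelf front/end corner, end edge pt",f([[563,184],[555,254]],.1).tolist(),"strip end top outer, inner",f([[530,348],],.118).tolist())
print("panel front-trail visible edge",f([[365,220],[450,240]],.106).tolist())
g=lambda p,z:(inv(ray("side",np.array(p)/3.5+[190,150],z))*1000).round(1)
print("side lead front, lead rear",g([[128,112],[203,72]],.106).tolist(),"shelf",g([[71,156],[136,121]],.1).tolist())
E
```

```text
lead front, lead rear [[-2.4, 244.6], [68.2, 244.6]]
shelf front/end corner, end edge pt [[-71.0, 233.1], [-10.0, 237.6]] strip end top outer, inner [[79.8, 234.0]]
panel front-trail visible edge [[2.3, 109.0], [2.7, 167.9]]
side lead front, lead rear [[-9.4, 232.2], [74.8, 234.7]] shelf [[-73.6, 224.7], [-8.0, 226.3]]
```

Overhang is now about 9–10 mm: scene gives about 10.6, side about 8, and TCP dead-reckoning 10. I'll push another 21.5 mm, then square it against the strip from the front.

```bash
python3 - <<'E'
from h import *
bot.move_l(S(.022,.1015,.1025),feed=.04);print(np.round(bot.state()["wrist_force"],1))
bot.move_l(S(.022,.08,.1025),feed=.08);bot.move_l(S(.022,.08,.19),feed=.2)
q=best(EY,S(-.05,.178,.19));bot.move_pose(S(-.05,.178,.19),q);eoat.grip(.07)
bot.move_l(S(-.05,.178,.1025),feed=.12);bot.move_l(S(-.024,.178,.1025),feed=.05)
x,y=push(-.024,.178,1,0,18,5)
bot.move_l(S(x-.015,y,.1025),feed=.08);bot.move_l(S(x-.015,y,.22),feed=.2)
a=np.array(bot.state()["qpos"]);a[0]-=1.0;bot.move_joints(a)
print(bot.state()["clock"])
for n,(x0,y0,x1,y1) in(("side",(190,150,350,250)),("scene",(260,150,400,260))):
    im=vision.get_image(n);cv2.imwrite(f"pics/{n}3.png",cv2.resize(im[y0:y1,x0:x1],None,fx=5,fy=5,interpolation=2)[:,:,::-1])
E
```

```text
[-0.5  0.7 -1.3]
push end -0.013 0.178 force 5.8
27.2583
```

View pics/scene3.png

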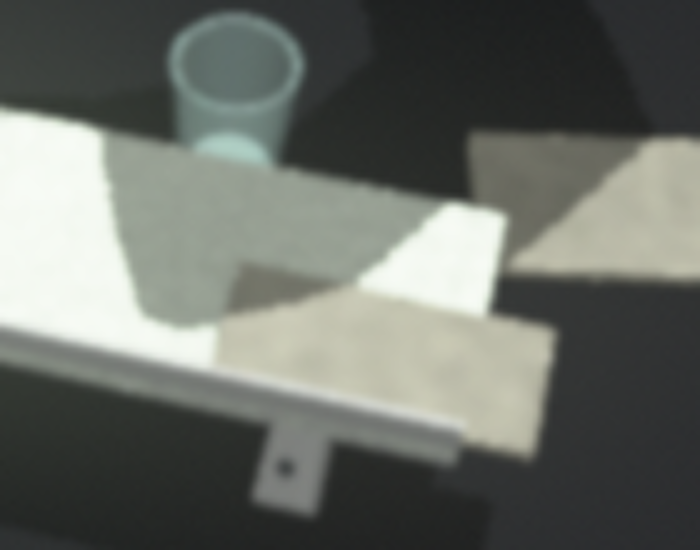

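View pics/side3.png

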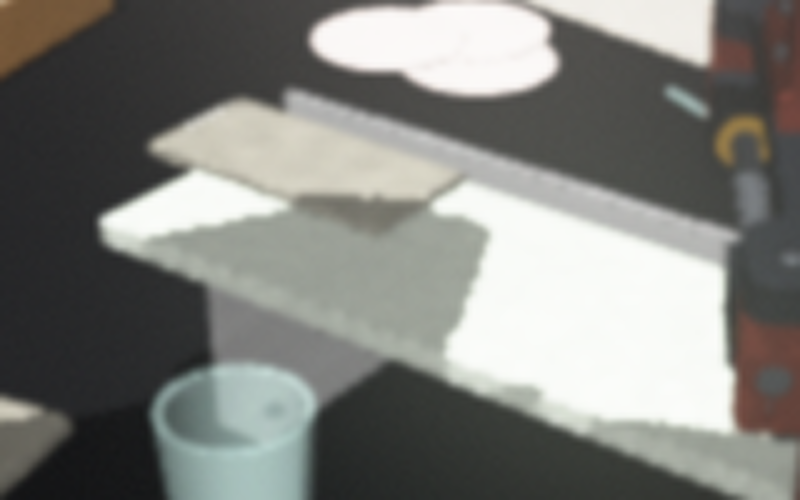

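The panel lies against the strip in both views, with no gap visible and its end past the shelf. Scene-crop lead corners are (556,328) and (532,460), and the shelf end runs (506,215)–(490,315). Last check of the overhang and angle.

```bash
python3 - <<'E'
from h import *
def rep(n,s,o,lead,end,edge):
    f=lambda p,z:inv(ray(n,np.array(p)/s+o,z))*1000
    L,E,G=f(lead,.106),f(end,.1),f(edge,.106);d=G[1]-G[0]
    print(n,"lead",L.round(1).tolist(),"end",E.round(1).tolist(),"overhang",(L[:,1].mean()-E[:,1].mean()).round(1),"angle",np.arctan2(-d[0],d[1]).round(3),"front edge x-shelf front",(G[:,0].mean()-E[0,0]).round(1))
rep("scene",5,[260,150],[[556,328],[532,460]],[[506,215],[490,315]],[[240,263],[556,328]])
rep("side",5,[190,150],[[148,148],[242,97]],[[100,222],[195,170]],[[148,148],[375,234]])
s=bot.state();print(s["position"],s["clock"])
E
```

```text
scene lead [[-5.0, 267.0], [69.3, 267.3]] end [[-69.9, 234.1], [-8.4, 236.6]] overhang 31.8 angle 0.027 front edge x-shelf front 67.0
side lead [[-10.2, 256.1], [64.9, 260.3]] end [[-73.4, 225.9], [-5.5, 228.2]] overhang 31.1 angle 3.132 front edge x-shelf front 62.4
[ 0.31966112 -0.33674897  0.21932275] 27.3583
```

```bash
python3 -c "
from cell import bot
bot.job_done();print(bot.state()['clock'])"
```

```text
the job is handed in; nothing more can be done
the job is handed in; nothing more can be done
```

I pushed the panel back to the rear strip, slid it along the strip from its jar end, then pressed it square from the front. I handed the job in at about 27 s of the 53 s limit, with the hand clear.

| Last check | Scene view | Side view | Wanted |
|---|---|---|---|
| Overhang past the open end | 31.8 mm | 31.1 mm | 20–42 mm |
| Angle to the shelf | 0.027 rad | about −0.01 rad | under 0.06 rad |
| Panel's front edge from the shelf's front edge | 67.0 mm | 62.4 mm | 66 mm when touching the strip |

- **Contact with the strip:** the last push stopped firmly at 5.8 N, at nearly the same depth as the first one. That supports the panel touching the strip.
- **Disagreement:** the two cameras differed by about 1 cm in absolute position along the shelf. I therefore relied on distances measured within one picture. The two views also give front-edge distances 4.6 mm apart, but both are within the 6 mm tolerance.
- **Other things on and around the shelf:** in the last picture showing each, the jar, beaker, applicator and wash bottle were all upright where they stood. Only the beaker is in the final pictures, and I did not measure any of them.

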